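# Set a moisture meter's range by clicks and probe two studs in a wooden panel

## Robot

A 6-joint arm with a two-finger parallel gripper is mounted at the origin on the work surface. World frame = base frame: x ahead of the robot, y to its left, z up, the work surface at z = 0. Lengths are in m, angles in rad, forces in N, time in s.
With the tool pointing down it reaches from about 0.4 to 0.925 m from the base axis. Payload 3.4 kg.
Tool frame: the origin (TCP) lies between the finger pads; the fingertips stand 22 mm ahead of it and the grasp point (between the pads) lies 3 mm ahead of it (tip_extent is the distance from the TCP to the fingertips, in m); z points along the fingers, y is the line along which they close (so a half turn about z gives the same grasp; the last joint's range is limited). The gripper opens to 85 mm and grips with 20 to 120 N. Pads are 22 mm wide; open, the fingers measure 114 mm over their backs; the gripper's body (76 mm by 85 mm) begins 54 mm behind the grasp point. The pads swing forward as they close: fully open they stand 13 mm farther back than shut.
Start: joints at [1.147, 0.307, 1.506, -0, 1.328, -0.073], TCP at [0.197, 0.54, 0.253] pointing down, gripper open.
Joint ranges: [-3.12, 3.12], [-1.05, 2.28], [0.14, 2.33], [-1.42, 4.57], [0.1, 2.73], [-2.68, 2.68]. Speed limits (rad/s): [2.57, 2.57, 3.14, 3.14, 3.14, 3.14].

## Interface

Orientations are given as a 3x3 rotation matrix whose columns are the frame's x, y, z axes.
In Python, from workcell import * gives the robot as it stands.
- The arm moves only by the shell command python3 -m jog 'ROWS' [FORCE]. ROWS is text: rows parted by semicolons, each of 7 numbers parted by spaces: the finger opening in m, from 0 to 0.0854, then the shift along the tool's x, y, z in m, then the turn, a rotation vector about the tool's x, y, z in degrees. A call has 1 to 12 rows; each row shifts and turns the commanded pose from where the row before left it, along the tool's axes as they then stand; what a row does not reach is not made up. A row lasts 1/8 s, in which the tool goes at most 62.5 mm and 10.7 degrees, less where a joint would pass 70% of its speed; a pose out of reach is approached as far as the arm can. A call is refused whole if a number of a shift passes 0.0625 or a number of a turn 10.7, either way. A call with a gripper value outside its range is refused whole. The fingers move at their own pace and stop on an object; FORCE is the grip in N (left out, the last holds). Time passes only in rows, so rows that do not move let the fingers close. It gives the time, the measured TCP pose, the force, the opening and the grip force at its end, in the units of the state.
- get_obs(): the state, without advancing time (a new reading comes with each control period).
- get_image(name): name is "side" or "top" or "wrist"; returns a dict with "pixels" (384x512x3 uint8, blue, green, red), "z_map" (384x512 float32, m along the optical axis (not along the pixel's ray), 0 where there is no reading), "fx", "fy", "cx", "cy" (pixels), "distortion" ([k1, k2, p1, p2, k3] as OpenCV has them; the pictures are not rectified), "rvec" (rotation vector, rad) and "tvec" (3), from world to camera coordinates, as OpenCV has them. Camera axes: x right, y down, z forward; pixel columns grow to the right and rows downward; lengths in m; the calibration is good to about 2 mm. A picture is of the moment at which its call begins.
- job_done(): hands the job in; it is judged then, once.
The state is a dict: "clock": time; "joint_positions": joint angles; "joint_velocities": joint speeds; "joint_efforts": joint torques, N m; "position": TCP position; "tcp_rot": TCP orientation; "ft_force": force on the tool from outside, world axes, zero at the start; "wrist_torque": the same for the moment, N m; "width": finger opening in m; "gripper_force": force on a finger pad.
Only numpy, scipy, OpenCV 4.12 (cv2) and the standard library are available. Lean on these libraries where they do the work, as an engineer would, in place of code of your own. Each camera call takes 0.05 s, during which the arm holds its last target. There are 200 camera calls.

## Task

Set the moisture meter's range knob by feel: turn it anticlockwise all the way back to its end stop, then clockwise exactly four clicks. Then take the cordless probe from its stand, press its sprung tip gently down on the round brass stud in the back of the wooden panel for about a second, then likewise on the oblong stud, and hang the probe back in its stand. Leave the knob on the fourth click and do not disturb the bottle, the jar or the cork block.

Things in the scene. Friction and masses are not known exactly. Their poses are not given: they have to be found in the camera images.
- meter: Grey bench moisture meter, a box 200 x 130 x 60 mm, fixed to the table. Origin: centre of its underside; x along the 200 mm side, z up. A flat dark display is on the +x half of its top, the range selector on the -x half (its axis 35 mm from the box's centre).
- selector: The selector's flat black base disc, 64 mm across and 4 mm high, fixed on top of the meter. Origin: centre of its underside on the knob's vertical turning axis, 60 mm above the table; z up. It bears no scale: nothing drawn shows where the end stop lies, and that direction differs from one start to the next (all round); it has to be felt.
- knob: The knob as a mechanism: nine click positions 30 degrees (0.524 rad) apart; the first, counted as none, is at the anticlockwise end stop (seen from above), the rest follow clockwise. It snaps to the nearest when let go. A click takes about 0.11 N m (an off-centre pinch can add 0.3 for a moment); the stop is firm (3 degrees give). It starts on click one, two or three. Origin: on its axis, 64 mm above the table; x to its pointer end, z up.
- knob_grip (a point): Point on the knob's turning axis, 94 mm above the table: the height to pinch at. The knob is black: a round skirt 52 mm across, its top 70 mm above the table, carrying an upright bar grip 46 mm long and 14 mm wide, its top 108 mm above the table. The frame's x runs along the bar towards its pointer end, y across the bar (pinch along y), z up.
- knob_pointer (a point): Top of the knob's bar at the pointer end, 24 mm from the turning axis; a short white line on the bar's top shows this end.
- panel: Old wooden panel lying back side up on cork feet, 240 x 170 mm, fixed. Origin on its centre line 32 mm below its upper face; x along the 240 mm side, z up. Its height above the table differs (upper face 32 to 42 mm above the table). Two dark battens 22 mm wide and 7 mm high run across it, centred 105 mm either side of the middle.
- round_stud: Round brass stud, 20 mm across and 4 mm high, on the panel's upper face. Origin: centre of its underside, that is 4 mm below its top. Near one or other end of the panel; it and the oblong stud change places.
- oblong_stud: Oblong brass stud, 36 x 14 mm and 4 mm high, on the panel's upper face. Origin: centre of its underside, that is 4 mm below its top.
- stand: Light wooden block 60 x 60 x 56 mm, fixed, with an upright square well 18 mm wide right through its middle. Origin: centre of its underside, z up.
- probe: Cordless pin probe, 0.1 to 0.2 kg, standing tip down in the stand's well, hung by its collar on the block's top. Origin: on its axis at the underside of its collar (56 mm above the table when hung); z up along its axis. Collar 32 mm across and 5 mm thick; above it a round black handle 24 mm across, up to 70 mm above the origin; below it a shank 13 mm across and 28 mm long, then the tip.
- probe_grip (a point): Point on the axis of the probe's handle, 40 mm above the collar's underside: a good place to grip (24 mm across).
- probe_tip: Steel tip of the probe, 6 mm thick tapering to 4 mm, reaching 16 mm beyond the shank, sprung: it slides up to 8 mm into the shank, starting at 1.2 N and adding 0.8 N per mm, so 4 mm gives about 4.4 N. Origin: where it leaves the shank.
- tip_end (a point): The tip's lower end, 44 mm below the collar's underside and 84 mm below point probe_grip while the spring is out.
- dropper: Bystander: amber dropper bottle, 34 mm across, 85 mm tall, origin at the centre of its underside.
- pigment: Bystander: white pigment jar, 66 mm across, 50 mm tall, origin at the centre of its underside.
- corkblock: Bystander: cork sanding block, 35 x 60 x 25 mm, origin at the centre of its underside.
Mind the look-alikes: they are no part of the job. What is shaped like the stand but blue is not meant.

How it is judged:
By the outcome, as a careful person would: the job done as asked, in the order asked, and still so for the second after the job is handed in, with the robot touching nothing.
It also fails if it takes over 72 s, if anything falls off the work surface, if the arm or the gripper's body presses on something with over 40 N, if the wrist force passes 120 N, or if a joint passes its speed limit or range.

## Working session

There is one attempt and no reset: what is moved stays moved. The work goes in short steps, Python scripts to look and compute and a shell command to move; the robot and the scene stay as the last step left them, time stands still between calls to the robot, and variables do not carry over. Pictures are saved under pics/ and viewed, at most 10 in all, crops included, and the job is handed in when it is done.

```bash
mkdir -p pics; ls
cat > h.py <<'E'
from workcell import *
import numpy as np, cv2
def grab(n):
    im=get_image(n); np.save(f'{n}.npy',im,allow_pickle=True); return im
def load(n): return np.load(f'{n}.npy',allow_pickle=True).item()
def cloud(im):
    K=np.array([[im['fx'],0,im['cx']],[0,im['fy'],im['cy']],[0,0,1]])
    h,w=im['z_map'].shape
    uv=np.stack(np.meshgrid(np.arange(w),np.arange(h)),-1).reshape(-1,1,2).astype(float)
    n=cv2.undistortPoints(uv,K,np.array(im['distortion'],float)).reshape(h,w,2)
    z=im['z_map'][...,None]
    c=np.concatenate([n*z,z],-1)
    R=cv2.Rodrigues(np.array(im['rvec'],float))[0]
    return (c-np.array(im['tvec']).ravel())@R
E
python3 - <<'E'
from h import *
o=get_obs(); print(o)
a=grab('top'); b=grab('side')
cv2.imwrite('pics/top1.png',cv2.resize(a['pixels'],(800,600),interpolation=cv2.INTER_CUBIC))
cv2.imwrite('pics/side1.png',b['pixels'])
E
```

```text
pics
{'clock': 0.0, 'joint_positions': array([ 1.14748963e+00,  3.07590758e-01,  1.50769117e+00,  1.39507541e-05,
        1.32843812e+00, -7.34500438e-02]), 'joint_velocities': array([ 4.20778225e-04,  1.65035749e-03, -4.84468265e-04,  9.28504365e-04,
       -1.13200547e-03, -2.11098954e-05]), 'joint_efforts': array([-1.49367108e-03, -4.57562721e+01, -2.51919365e+01, -1.59296364e-04,
        1.33001377e-02,  1.87411950e-05]), 'position': array([0.19680235, 0.53955348, 0.25236415]), 'tcp_rot': array([[-9.39420628e-01,  3.42765369e-01, -8.86233292e-04],
       [ 3.42766472e-01,  9.39418653e-01, -1.93405762e-03],
       [ 1.69616110e-04, -2.12066469e-03, -9.99997737e-01]]), 'ft_force': array([-0.35184309, -1.23836597, -0.25461953]), 'wrist_torque': array([-0.03298313, -0.00282191, -0.00952036]), 'gripper_force': 0.0, 'width': 0.08549097717353382}
```

View pics/top1.png

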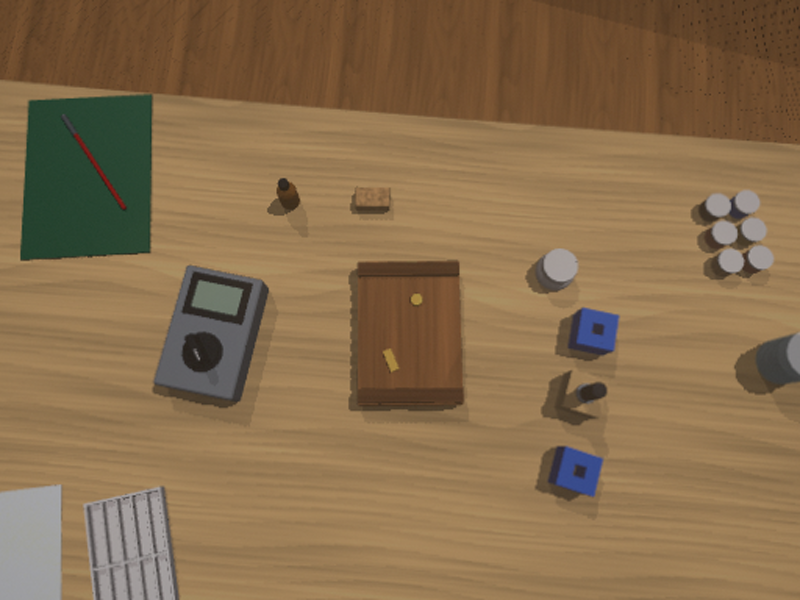

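View pics/side1.png

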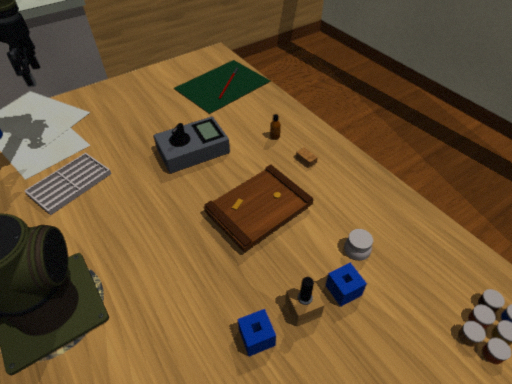

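Top (800x600 view): meter with knob at (202,352) and its white pointer line around (197,352). Round stud is at (416,299), oblong at (390,360). The wooden stand with the probe is at (582,395), between blue look-alikes at (597,330) and (577,471).

Run:
```python
from h import *
im=load('top'); P=cloud(im); px=im['pixels'].astype(int); s=512/800
hsv=cv2.cvtColor(im['pixels'],cv2.COLOR_BGR2HSV).astype(int)
def box(x0,y0,x1,y1):
    m=np.zeros(px.shape[:2],bool); m[int(y0*s):int(y1*s),int(x0*s):int(x1*s)]=1; return m
Z=P[...,2]
def rep(n,m):
    q=P[m]; 
    if len(q)<3: print(n,len(q));return
    r=cv2.minAreaRect((q[:,:2]*1000).astype(np.float32))
    print(n,len(q),'mean',q.mean(0).round(4),'rect',np.round(r[0],1),np.round(r[1],1),round(r[2],1),'z',np.percentile(q[:,2],[5,50,95]).round(4))
B=box(150,250,280,420)
rep('metertop',B&(abs(Z-.06)<.004))
rep('knobbar',B&(Z>.098)&(Z<.115))
rep('skirt',B&(Z>.066)&(Z<.074))
rep('selector',B&(Z>.062)&(px.max(-1)<45))
bar=B&(Z>.1); 
for v,u in np.argwhere(bar): print((u,v),P[v,u].round(4),px[v,u],end=' ')
print()
B=box(350,250,470,415)
rep('panel',B&(Z>.02))
br=B&(hsv[...,0]>17)&(hsv[...,0]<30)&(hsv[...,2]>130)&(Z>.02)
rep('round',br&box(400,285,435,315)); rep('oblong',br&box(375,340,405,380))
rep('panface',B&box(370,290,450,375)&~br)
S=box(545,360,615,430)
rep('standtop',S&(abs(Z-.056)<.006)); rep('handle',S&(Z>.07)); rep('handletop',S&(Z>.118))
rep('dropper',box(265,170,305,215)&(Z>.02));rep('jar',box(530,240,585,295)&(Z>.03));rep('cork',box(350,182,395,216)&(Z>.015))
rep('blueA',box(565,300,625,358)&(Z>.045));rep('blueB',box(545,440,610,500)&(Z>.045))
print(P[192,256],P[10,256],P[370,256],im['tvec'])
w=px[215:238,115:145].max(-1); print(w)
```

```text
metertop 3267 mean [0.5114 0.2791 0.0607] rect [511.8 280.4] [129.8 199.2] 83.0 z [0.0575 0.0608 0.0634]
knobbar 122 mean [0.4768 0.2837 0.1072] rect [476.4 284.4] [44.8 13.6] 34.1 z [0.1017 0.1079 0.1109]
skirt 248 mean [0.4843 0.2799 0.0695] rect [512.3 276.8] [ 87.9 183.2] 87.2 z [0.0662 0.0697 0.0731]
selector 426 mean [0.4815 0.2834 0.0817] rect [433.9 175.5] [422.6 117. ] 54.4 z [0.0626 0.0705 0.109 ]
(np.int64(97), np.int64(162)) [ 0.3583 -0.0303  1.0903] [ 86 124 156] (np.int64(152), np.int64(162)) [ 0.3583 -0.0303  1.0903] [ 88 129 161] (np.int64(167), np.int64(166)) [ 0.3583 -0.0303  1.0903] [ 90 131 163] (np.int64(106), np.int64(168)) [ 0.3583 -0.0303  1.0903] [ 95 138 168] (np.int64(149), np.int64(177)) [ 0.3583 -0.0303  1.0903] [103 100 102] (np.int64(125), np.int64(178)) [ 0.3583 -0.0303  1.0903] [35 39 45] (np.int64(126), np.int64(182)) [ 0.3583 -0.0303  1.0903] [89 99 94] (np.int64(103), np.int64(184)) [ 0.3583 -0.0303  1.0903] [ 90 131 164] (np.int64(138), np.int64(184)) [ 0.3583 -0.0303  1.0903] [106 121 112] (np.int64(150), np.int64(184)) [ 0.3583 -0.0303  1.0903] 
[... 13183 characters left out ...]
 40  38  39  41  41  39
   40  41  38  43  42  44  53  86 101 100 102 100]
 [ 99  99  96  80  48  42  41  41  40  42  42  40  40  40  39  39  40  42
   41  41  41  44  45  61  83  98 100 101 101 101]
 [100  99 100  97  80  46  45  42  38  38  41  42  40  42  41  38  41  40
   41  43  42  43  53  82  89 100 101 100 101 100]
 [ 98  99 100  98  97  80  48  45  40  40  42  38  41  41  39  40  42  41
   43  43  43  57  84  98  98 100 101 100 100 100]
 [ 99 100 100 100  99  97  90  81  43  40  42  44  43  43  44  42  42  44
   43  52  80  82  91 101 100 101 100 100 101 102]
 [ 98  98  98  99 100 100  99  97  82  53  50  46  43  45  44  46  46  50
   80  81  88  88  89  93  99 101 100 101 101 100]]
```

```bash
cat >> h.py <<'E'
def go(p,yaw_y=None):
    "remaining shift in tool axes to world TCP p; turn (deg, tool z) to bring tool y to world angle yaw_y (mod 180)"
    o=get_obs(); R=np.array(o['tcp_rot']); d=R.T@(np.array(p)-o['position'])
    print('t',round(o['clock'],2),'pos',np.round(o['position'],4),'shift mm',np.round(d*1000,1),'y-ang',round(np.degrees(np.arctan2(R[1,1],R[0,1])),1),'tilt',np.round(R[:2,2],4),'q1,q6 deg',np.degrees(o['joint_positions'])[[0,5]].round(1),'F',np.round(o['ft_force'],2),'T',np.round(o['wrist_torque'],3),'w',round(o['width'],4))
    if yaw_y is not None: print('turn',round((np.degrees(np.arctan2(R[1,1],R[0,1]))-yaw_y+180)%360-180,1))
E
python3 - <<'E'
from h import *
go([.4767,.2845,.18],-55.9)
im=load('top'); P=cloud(im); s=512/800; Z=P[...,2]
hsv=cv2.cvtColor(im['pixels'],cv2.COLOR_BGR2HSV).astype(int)
def box(x0,y0,x1,y1):
    m=np.zeros(Z.shape,bool); m[int(y0*s):int(y1*s),int(x0*s):int(x1*s)]=1; return m&(Z<.2)
def rep(n,m):
    q=P[m]; r=cv2.minAreaRect((q[:,:2]*1000).astype(np.float32))
    print(n,len(q),'mean',q.mean(0).round(4),'rect',np.round(r[0],1),np.round(r[1],1),round(r[2],1),'zmed',np.median(q[:,2]).round(4))
S=box(545,360,615,430)
rep('stand',S&(abs(Z-.056)<.006)); rep('htop',S&(Z>.12)); rep('hall',S&(Z>.07))
B=box(350,250,470,415)
rep('panel',B&(Z>.025))
br=B&(hsv[...,0]>17)&(hsv[...,0]<30)&(hsv[...,2]>130)&(Z>.02)
rep('round',br&box(400,285,435,315)); rep('oblong',br&box(375,340,405,380)); rep('face',box(370,290,450,375)&~br)
rep('dropper',box(265,170,305,215)&(Z>.02));rep('jar',box(530,240,585,295)&(Z>.03))
rep('blueA',box(565,300,625,358)&(abs(Z-.056)<.006));rep('blueB',box(545,440,610,500)&(abs(Z-.056)<.006))
E
```

```text
t 0.1 pos [0.1968 0.5396 0.2525] shift mm [-350.3 -143.6   72.7] y-ang 70.0 tilt [-0.0007 -0.0017] q1,q6 deg [65.7 -4.2] F [ 0.11  0.72 -0.33] T [0.006 0.009 0.016] w 0.0852
turn 125.9
stand 457 mean [ 0.4612 -0.32    0.0567] rect [ 463.4 -325.2] [62.9 61.6] 77.3 zmed 0.0568
htop 92 mean [ 0.4629 -0.3252  0.1261] rect [ 462.8 -325.5] [21.7 22.7] 73.3 zmed 0.1264
hall 163 mean [ 0.4618 -0.3213  0.113 ] rect [ 463.1 -324.1] [24.6 22.6] 74.5 zmed 0.1237
panel 6082 mean [ 0.5386 -0.0398  0.0398] rect [542.4 -40.2] [240.7 168.6] 5.6 zmed 0.039
round 41 mean [ 0.5959 -0.0474  0.0423] rect [595.8 -46.8] [16.4 15.6] 5.2 zmed 0.0422
oblong 76 mean [ 0.4915 -0.0137  0.0421] rect [491.8 -14.1] [34.9 14. ] 26.6 zmed 0.0423
face 2729 mean [ 0.5416 -0.0403  0.0385] rect [542.1 -40.1] [142.5 132.9] 5.0 zmed 0.0385
dropper 182 mean [0.7561 0.1845 0.0589] rect [758.6 185.9] [25.8 31.9] 32.6 zmed 0.0583
jar 415 mean [ 0.6698 -0.2781  0.0495] rect [ 671.5 -279.1] [56.5 56.5] 59.1 zmed 0.0504
blueA 560 mean [ 0.568  -0.3418  0.0564] rect [ 568.7 -342. ] [63.7 61.9] 82.3 zmed 0.0566
blueB 627 mean [ 0.3434 -0.3179  0.0562] rect [ 343.7 -318.1] [63.  62.2] 78.5 zmed 0.0562
```

```bash
python3 -m jog '0.085 -0.05 -0.0205 0.0104 0 0 10.5;0.085 -0.0465 -0.029 0.0104 0 0 10.5;0.06 0 0 0 0 0 10.5;0.06 0 0 0 0 0 10.5' 40
python3 - <<'E'
from h import *
go([.4767,.2845,.18],-55.9)
E
```

```text
clock: 0.6
position: [0.2626, 0.454, 0.2319]
tcp_rot: [[-0.462, 0.887, -0.001], [0.887, 0.462, -0.001], [-0.001, -0.001, -1.0]]
ft_force: [-0.2, 0.3, -0.8]
width: 0.0602
gripper_force: 0.0
t 0.6 pos [0.2626 0.454  0.2319] shift mm [-249.2  111.7   51.9] y-ang 27.5 tilt [-0.0009 -0.0011] q1,q6 deg [55.3 27.8] F [-0.21  0.25 -0.81] T [-0.038  0.018 -0.071] w 0.0602
turn 83.4
```

```bash
python3 -m jog '0.06 -0.05 0.0223 0.0104 0 0 0;0.06 -0.05 0.0223 0.0104 0 0 0;0.06 -0.05 0.0223 0.0104 0 0 0;0.06 -0.05 0.0223 0.0104 0 0 0;0.06 -0.0492 0.0223 0.0104 0 0 0;0.06 0 0 0 0 0 10.4;0.06 0 0 0 0 0 10.4;0.06 0 0 0 0 0 10.4;0.06 0 0 0 0 0 10.4;0.06 0 0 0 0 0 10.4;0.06 0 0 0 0 0 10.4;0.06 0 0 0 0 0 10.4'
python3 - <<'E'
from h import *
go([.4767,.2845,.097],-55.9)
E
```

```text
clock: 2.1
position: [0.4773, 0.2871, 0.18]
tcp_rot: [[0.709, 0.705, -0.001], [0.705, -0.709, -0.001], [-0.001, -0.0, -1.0]]
ft_force: [-0.3, -0.3, 0.5]
width: 0.0601
gripper_force: 0.0
t 2.1 pos [0.4773 0.2871 0.18  ] shift mm [-2.2  1.5 83. ] y-ang -45.2 tilt [-0.001  -0.0005] q1,q6 deg [26.7 71.9] F [-0.29 -0.31  0.49] T [-0.006 -0.02   0.037] w 0.0601
turn 10.7
```

```bash
python3 -m jog '0.06 -0.0022 0.0015 0.02 0 0 10.7;0.04 0 0 0.03 0 0 0;0.04 0 0 0.02 0 0 0;0.04 0 0 0.013 0 0 0;0.04 0 0 0 0 0 0' 40
python3 - <<'E'
from h import *
go([.4767,.2845,.097],-55.9)
E
```

```text
clock: 2.72
position: [0.4765, 0.2844, 0.0965]
tcp_rot: [[0.825, 0.566, -0.002], [0.566, -0.825, -0.001], [-0.002, -0.0, -1.0]]
ft_force: [-0.4, -0.2, -0.2]
width: 0.0398
gripper_force: 0.0
t 2.73 pos [0.4765 0.2844 0.0965] shift mm [ 0.3  0.  -0.5] y-ang -55.5 tilt [-0.0022 -0.0011] q1,q6 deg [26.5 82. ] F [-0.41 -0.21 -0.24] T [-0.024  0.03   0.001] w 0.0398
turn 0.4
```

Close and read force.

```bash
python3 -m jog '0.0 0 0 0 0 0 0;0.0 0 0 0 0 0 0;0.0 0 0 0 0 0 0;0 0 0 0 0 0 0' 30
python3 - <<'E'
from h import *
go([.4767,.2845,.097],-55.9)
E
```

```text
clock: 3.22
position: [0.4775, 0.2855, 0.0984]
tcp_rot: [[0.825, 0.566, 0.001], [0.566, -0.825, 0.002], [0.002, -0.001, -1.0]]
ft_force: [-3.2, 3.0, 4.7]
width: 0.0137
gripper_force: 34.0
t 3.23 pos [0.4775 0.2855 0.0984] shift mm [-1.2  0.4  1.4] y-ang -55.6 tilt [0.0012 0.0016] q1,q6 deg [26.5 82. ] F [-3.18  2.98  4.7 ] T [ 0.543  0.365 -0.086] w 0.0137
turn 0.3
```

```bash
cat > g.py <<'E'
from h import *
go([.4767,.2845,.097],-55.9)
E
python3 -m jog '0.0 0 0 0 0 0 -10;0 0 0 0 0 0 -10;0 0 0 0 0 0 -10;0 0 0 0 0 0 0' >/dev/null; python3 g.py
python3 -m jog '0 0 0 0 0 0 -5;0 0 0 0 0 0 0' >/dev/null; python3 g.py
```

```text
t 3.73 pos [0.4771 0.2858 0.0984] shift mm [-1.4  0.2  1.4] y-ang -25.5 tilt [0.0006 0.0022] q1,q6 deg [26.5 51.9] F [-3.31  5.3   6.59] T [ 0.789  0.564 -0.055] w 0.0135
turn 30.4
t 3.98 pos [0.4771 0.2859 0.0984] shift mm [-1.4  0.2  1.4] y-ang -20.5 tilt [0.0004 0.0024] q1,q6 deg [26.5 47. ] F [-4.67  5.21  7.09] T [ 0.827  0.606 -0.078] w 0.0134
turn 35.4
```

```bash
for i in 1; do python3 -m jog '0 0 0 0 0 0 -5;0 0 0 0 0 0 0' >/dev/null; python3 g.py; python3 -m jog '0 0 0 0 0 0 -5;0 0 0 0 0 0 0' >/dev/null; python3 g.py; python3 -m jog '0 0 0 0 0 0 -10;0 0 0 0 0 0 0' >/dev/null; python3 g.py; done
```

```text
t 4.22 pos [0.477  0.2859 0.0984] shift mm [-1.4  0.1  1.4] y-ang -15.5 tilt [0.0003 0.0023] q1,q6 deg [26.5 42. ] F [-3.66  5.22  5.72] T [ 0.962  0.634 -0.023] w 0.0137
turn 40.4
t 4.47 pos [0.4769 0.2859 0.0984] shift mm [-1.4  0.1  1.4] y-ang -10.5 tilt [0.0002 0.0023] q1,q6 deg [26.5 37. ] F [-4.96  4.49  5.67] T [0.963 0.634 0.123] w 0.0134
turn 45.4
t 4.72 pos [0.4767 0.2859 0.0984] shift mm [-1.4  0.   1.4] y-ang -0.5 tilt [-0.0001  0.0022] q1,q6 deg [26.5 26.9] F [-3.65  5.58  6.2 ] T [0.835 0.675 0.087] w 0.0134
turn 55.4
```

```bash
python3 -m jog '0 0 0 0 0 0 -5;0 0 0 0 0 0 0' >/dev/null; python3 g.py; python3 -m jog '0 0 0 0 0 0 -4;0 0 0 0 0 0 0' >/dev/null; python3 g.py; python3 -m jog '0 0 0 0 0 0 -3;0 0 0 0 0 0 0' >/dev/null; python3 g.py
```

```text
t 4.97 pos [0.4766 0.2859 0.0984] shift mm [-1.4  0.   1.4] y-ang 4.5 tilt [-0.0004  0.0023] q1,q6 deg [26.5 22. ] F [-4.54  5.01  7.32] T [ 0.894  0.806 -0.13 ] w 0.0138
turn 60.4
t 5.22 pos [0.4765 0.2859 0.0984] shift mm [-1.4 -0.   1.4] y-ang 8.3 tilt [-0.0008  0.0029] q1,q6 deg [26.5 18.1] F [-4.2   4.52  7.73] T [ 0.804  0.759 -1.07 ] w 0.0136
turn 64.2
t 5.47 pos [0.4766 0.2856 0.0985] shift mm [-1.1 -0.1  1.5] y-ang 11.2 tilt [-0.0009  0.0027] q1,q6 deg [26.5 15.2] F [-3.73  4.22  7.95] T [ 0.556  0.683 -1.612] w 0.0138
turn 67.1
```

The stop is felt 60° anticlockwise of the start: torque jumps to −1.6 N·m, so it began on click two. Next is 7° back to the detent and 120° clockwise.

```bash
python3 -m jog '0 0 0 0 0 0 7;0 0 0 0 0 0 0;0 0 0 0 0 0 10;0 0 0 0 0 0 10;0 0 0 0 0 0 10;0 0 0 0 0 0 10;0 0 0 0 0 0 10;0 0 0 0 0 0 10' >/dev/null; python3 g.py;  python3 -m jog '0 0 0 0 0 0 10;0 0 0 0 0 0 10;0 0 0 0 0 0 10;0 0 0 0 0 0 10;0 0 0 0 0 0 10;0 0 0 0 0 0 10;0 0 0 0 0 0 0;0 0 0 0 0 0 0' >/dev/null; python3 g.py
```

```text
t 6.47 pos [0.4768 0.2852 0.0983] shift mm [-0.5  0.5  1.3] y-ang -55.9 tilt [-0.      0.0009] q1,q6 deg [26.5 82.3] F [-3.38  2.98  5.99] T [0.427 0.602 0.063] w 0.0135
turn 0.0
t 7.47 pos [0.4769 0.2849 0.0983] shift mm [0.  0.4 1.3] y-ang -115.6 tilt [-0.0001  0.0005] q1,q6 deg [ 26.5 142. ] F [-3.01  1.69  6.89] T [ 0.337  0.631 -0.081] w 0.0135
turn -59.7
```

```bash
python3 -m jog '0.05 0 0 0 0 0 0;0.05 0 0 0 0 0 0;0.05 0 0 0 0 0 0;0.05 0 0 -0.02 0 0 0;0.06 0 0 -0.05 0 0 0;0.06 0 0 -0.04 0 0 -10.5;0.06 0 0 0 0 0 -10.5;0.06 0 0 0 0 0 -10.5;0.06 0 0 0 0 0 -10.5;0.06 0 0 0 0 0 -10.5;0.06 0 0 0 0 0 -10.5' 40
python3 - <<'E'
from h import *
go([.4632,-.3253,.20],-13)
E
```

```text
clock: 8.85
position: [0.4771, 0.2845, 0.2073]
tcp_rot: [[0.79, 0.613, -0.0], [0.613, -0.79, -0.001], [-0.001, 0.0, -1.0]]
ft_force: [-0.8, 0.6, 0.0]
width: 0.0599
gripper_force: 0.0
t 8.85 pos [0.4771 0.2845 0.2073] shift mm [-384.8  473.2    7.6] y-ang -52.2 tilt [-0.0003 -0.0005] q1,q6 deg [26.5 78.7] F [-0.79  0.57  0.01] T [ 0.002 -0.012  0.033] w 0.0599
turn -39.2
```

```bash
python3 -m jog '0.06 -0.0321 0.0394 0.0006 0 0 0;0.06 -0.0321 0.0394 0.0006 0 0 0;0.06 -0.0321 0.0394 0.0006 0 0 0;0.06 -0.0321 0.0394 0.0006 0 0 0;0.06 -0.0321 0.0394 0.0006 0 0 0;0.06 -0.0321 0.0394 0.0006 0 0 0;0.06 -0.0321 0.0394 0.0006 0 0 0;0.06 -0.0321 0.0394 0.0006 0 0 0;0.06 -0.0321 0.0394 0.0006 0 0 0;0.06 -0.0321 0.0394 0.0006 0 0 0;0.06 -0.0321 0.0394 0.0006 0 0 0;0.06 -0.0317 0.0398 0.001 0 0 0'
python3 - <<'E'
from h import *
a=grab('top')
go([.4632,-.3253,.093],-52)
P=cloud(a);Z=P[...,2];m=np.zeros(Z.shape,bool);m[200:245,110:145]=1;m&=(Z>.1)&(Z<.115)
print(cv2.minAreaRect((P[m][:,:2]*1000).astype(np.float32)))
cv2.imwrite('pics/knob2.png',cv2.resize(a['pixels'][160:270,80:190],(600,600),interpolation=cv2.INTER_CUBIC))
E
```

```text
clock: 10.35
position: [0.4591, -0.3268, 0.1997]
tcp_rot: [[0.794, 0.608, -0.0], [0.608, -0.794, -0.0], [-0.0, -0.0, -1.0]]
ft_force: [0.8, 0.4, -0.0]
width: 0.0602
gripper_force: 0.0
t 10.4 pos [ 0.4599 -0.334   0.1998] shift mm [  8.3  -5.6 106.8] y-ang -52.7 tilt [ 0.0013 -0.0074] q1,q6 deg [-40.1  12.7] F [ 1.74 -5.1   0.32] T [-0.186 -0.03  -0.017] w 0.0598
turn -0.7
((477.05047607421875, 284.762451171875), (14.769092559814453, 45.609100341796875), 65.38655090332031)
```

View pics/knob2.png

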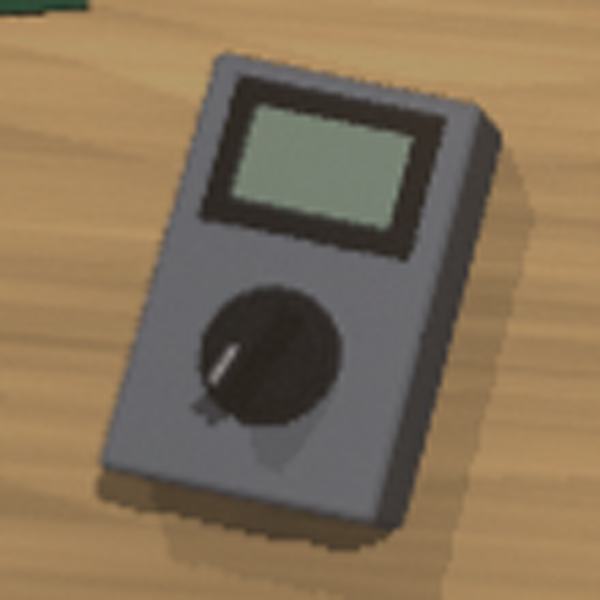

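The bar lies at 155.4° with the white pointer line (crop 220,365) at the expected 154°, so four clicks from the stop. Next, settle and descend on the probe.

```bash
python3 -m jog '0.06 0 0 0 0 0 0;0.06 0 0 0 0 0 0' >/dev/null;python3 - <<'E'
from h import *
go([.4632,-.3253,.099],-52)
E
```

```text
t 10.65 pos [ 0.459  -0.3239  0.1995] shift mm [  2.5   3.9 100.5] y-ang -52.5 tilt [-0.0011  0.0014] q1,q6 deg [-39.5  13. ] F [-0.79  0.49  0.43] T [-0.016 -0.022 -0.021] w 0.0598
turn -0.5
```

```bash
python3 -m jog '0.06 0.0025 0.0039 0.03 0 0 0;0.06 0 0 0.035 0 0 0;0.06 0 0 0.02 0 0 0;0.05 0 0 0.0155 0 0 0;0.05 0 0 0 0 0 0' >/dev/null;python3 - <<'E'
from h import *
go([.4632,-.3253,.099],-52)
E
python3 -m jog '0 0 0 0 0 0 0;0 0 0 0 0 0 0;0 0 0 0 0 0 0;0 0 0 0 0 0 0' 40 > /dev/null;python3 - <<'E'
from h import *
go([.4632,-.3253,.099],-52)
E
```

```text
t 11.28 pos [ 0.4634 -0.3251  0.0985] shift mm [-0.3  0.1 -0.5] y-ang -52.5 tilt [-0.0019  0.0016] q1,q6 deg [-39.3  13.1] F [ 0.21 -0.49 -0.8 ] T [-0.003 -0.028  0.037] w 0.05
turn -0.5
t 11.78 pos [ 0.4645 -0.3268  0.1004] shift mm [-0.1 -2.   1.4] y-ang -52.6 tilt [ 0.0018 -0.0009] q1,q6 deg [-39.4  13.1] F [-0.16  1.52  6.76] T [ 0.263 -0.093  0.033] w 0.0233
turn -0.6
```

```bash
python3 -m jog '0 0 0 -0.015 0 0 0;0 0 0 -0.03 0 0 0;0 0 0 -0.035 0 0 0;0 0 0 -0.03 0 0 0;0 0 0 -0.01 0 0 0;0 0 0 0 0 0 0' 50;python3 - <<'E'
from h import *
go([.5959,-.0472,.20],-52)
E
```

```text
clock: 12.52
position: [0.4638, -0.3267, 0.2199]
tcp_rot: [[0.794, 0.608, 0.001], [0.608, -0.794, -0.001], [0.0, 0.001, -1.0]]
ft_force: [0.1, 0.2, -0.6]
width: 0.0229
gripper_force: 49.0
t 12.53 pos [ 0.4638 -0.3267  0.2199] shift mm [ 274.8 -141.6   19.7] y-ang -52.5 tilt [ 0.0007 -0.0008] q1,q6 deg [-39.4  13.1] F [ 0.07  0.16 -0.58] T [-0.051  0.063  0.034] w 0.0229
turn -0.5
```

```bash
python3 -m jog '0 0.015 -0.0079 0.001 0 0 0;0 0.035 -0.018 0.0025 0 0 0;0 0.04 -0.0206 0.003 0 0 0;0 0.04 -0.0206 0.003 0 0 0;0 0.04 -0.0206 0.003 0 0 0;0 0.04 -0.0206 0.003 0 0 0;0 0.035 -0.018 0.0025 0 0 0;0 0.02 -0.01 0.0015 0 0 0;0 0.0098 -0.0053 0 0 0 0;0 0 0 0 0 0 0;0 0 0 0 0 0 0' >/dev/null;python3 - <<'E'
from h import *
go([.5959,-.0472,.14],-52)
a=grab('side'); t=grab('top')
# project predicted round stud top & tip into side picture
K=lambda im:np.array([[im['fx'],0,im['cx']],[0,im['fy'],im['cy']],[0,0,1]])
p=np.array(get_obs()['position'])
pts=np.array([[.5959,-.0472,.0425],p-[0,0,.0884],p-[0,0,.043]])
for im in(a,t): print(cv2.projectPoints(pts,im['rvec'],im['tvec'],K(im),np.array(im['distortion']))[0].reshape(-1,2).round(1))
cv2.imwrite('pics/side2.png',cv2.resize(a['pixels'][100:260,190:350],(600,600),interpolation=cv2.INTER_CUBIC))
E
```

```text
t 13.9 pos [ 0.5954 -0.048   0.1999] shift mm [ 0.9 -0.4 59.9] y-ang -52.6 tilt [-0.0005 -0.0006] q1,q6 deg [-8.6 44. ] F [ 0.65 -0.2  -0.55] T [-0.019 -0.018 -0.04 ] w 0.023
turn -0.6
[[277.1 194.1]
 [277.9 176.4]
 [278.5 163.5]]
[[266.2 191. ]
 [267.5 184.9]
 [268.2 180.3]]
```

View pics/side2.png

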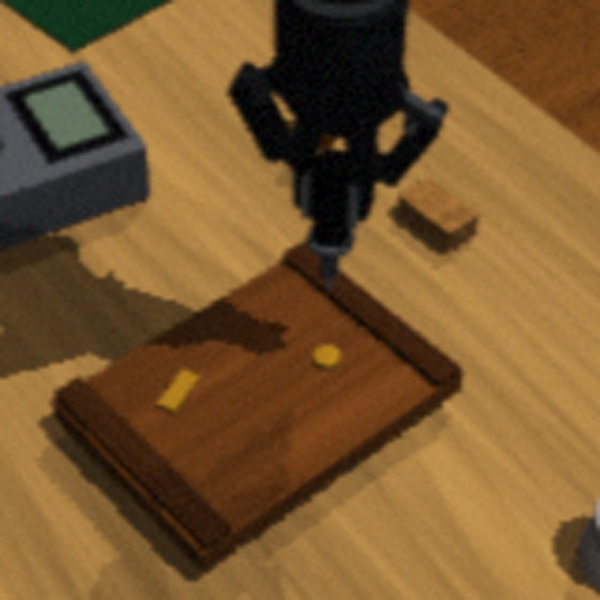

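The probe hangs straight. Its tip (crop 329,290 → px 277.7,177.3) matches the prediction, above the round stud (277.2,194.7). Descending with force checks.

```bash
python3 -m jog '0 0.0009 -0.0004 0.03 0 0 0;0 0 0 0.025 0 0 0;0 0 0 0.008 0 0 0;0 0 0 0 0 0 0;0 0 0 0 0 0 0' |tail -5; python3 g.py|head -1; python3 -m jog '0 0 0 0.003 0 0 0;0 0 0 0.002 0 0 0;0 0 0 0 0 0 0'>/dev/null; python3 g.py|head -1;python3 -m jog '0 0 0 0.002 0 0 0;0 0 0 0 0 0 0'>/dev/null; python3 g.py|head -1
```

```text
position: [0.5972, -0.0465, 0.1381]
tcp_rot: [[0.794, 0.608, 0.002], [0.608, -0.794, -0.0], [0.001, 0.002, -1.0]]
ft_force: [-0.7, 0.0, -1.6]
width: 0.0231
gripper_force: 49.0
t 14.62 pos [ 0.5972 -0.0465  0.1381] shift mm [ 105.5 -336.2   40.7] y-ang -52.6 tilt [ 0.0021 -0.0004] q1,q6 deg [-8.5 44.1] F [-0.67  0.   -1.6 ] T [ 0.039  0.044 -0.025] w 0.0231
t 15.0 pos [ 0.5962 -0.0461  0.1319] shift mm [ 106.2 -335.1   34.9] y-ang -52.5 tilt [-0.0002 -0.    ] q1,q6 deg [-8.5 44.1] F [-0.13 -0.18 -1.24] T [-0.015  0.019  0.045] w 0.0227
t 15.25 pos [ 0.5966 -0.0461  0.13  ] shift mm [ 105.9 -335.3   32.9] y-ang -52.5 tilt [ 0.0004 -0.    ] q1,q6 deg [-8.5 44.1] F [-0.52  0.7   1.24] T [-0.012 -0.005 -0.027] w 0.0229
```

```bash
python3 -m jog '0 0 0 0.0015 0 0 0;0 0 0 0.001 0 0 0;0 0 0 0 0 0 0;0 0 0 0 0 0 0'>/dev/null; python3 g.py|head -1;python3 -m jog '0 0 0 0 0 0 0;0 0 0 0 0 0 0;0 0 0 0 0 0 0;0 0 0 0 0 0 0;0 0 0 0 0 0 0;0 0 0 0 0 0 0;0 0 0 0 0 0 0'>/dev/null; python3 g.py|head -1; python3 -m jog '0 0 0 -0.005 0 0 0;0 0 0 -0.01 0 0 0;0 0 0 -0.012 0 0 0;0 0 0 0 0 0 0' >/dev/null
python3 - <<'E'
from h import *
go([.4917,-.0139,.155],-52)
E
```

```text
t 15.75 pos [ 0.5965 -0.0461  0.1276] shift mm [ 105.9 -335.3   30.6] y-ang -52.5 tilt [ 0.0005 -0.    ] q1,q6 deg [-8.5 44.1] F [-0.81  0.08  1.76] T [ 0.036 -0.023  0.031] w 0.023
t 16.62 pos [ 0.5965 -0.0461  0.1274] shift mm [ 106.  -335.3   30.4] y-ang -52.5 tilt [ 0.0002 -0.    ] q1,q6 deg [-8.5 44.1] F [1.28 0.51 1.7 ] T [ 0.041 -0.078  0.012] w 0.023
t 17.12 pos [ 0.5972 -0.0463  0.1559] shift mm [-64.  -89.9   0.6] y-ang -52.5 tilt [ 0.0026 -0.0005] q1,q6 deg [-8.5 44.1] F [ 0.16  0.37 -0.88] T [ 0.012 -0.004 -0.043] w 0.0228
turn -0.5
```

```bash
python3 -m jog '0 -0.014 -0.02 0 0 0 0;0 -0.025 -0.035 0 0 0 0;0 -0.017 -0.025 0 0 0 0;0 -0.008 -0.01 0 0 0 0;0 0 0 0 0 0 0;0 0 0 0 0 0 0;0 0 0 0 0 0 0'>/dev/null
python3 - <<'E'
from h import *
go([.4917,-.0139,.132],-52)
E
```

```text
t 18.0 pos [ 0.4923 -0.014   0.1545] shift mm [-0.5 -0.5 22.5] y-ang -52.6 tilt [ 0.0012 -0.0002] q1,q6 deg [-6.5 46. ] F [-0.15 -0.16 -0.37] T [-0.007 -0.055 -0.006] w 0.0228
turn -0.6
```

```bash
f(){ python3 g.py|head -1|grep -o "pos.*shift\|F.*T"|tr '\n' ' ';echo; }
python3 -m jog '0 -0.0005 -0.0005 0.012 0 0 0;0 0 0 0.007 0 0 0;0 0 0 0.002 0 0 0;0 0 0 0 0 0 0;0 0 0 0 0 0 0'>/dev/null; f; python3 -m jog '0 0 0 0.0025 0 0 0;0 0 0 0.0015 0 0 0;0 0 0 0.001 0 0 0;0 0 0 0 0 0 0'>/dev/null; f
python3 -m jog '0 0 0 0 0 0 0;0 0 0 0 0 0 0'>/dev/null; f;python3 -m jog '0 0 0 0 0 0 0;0 0 0 0 0 0 0'>/dev/null; f;python3 -m jog '0 0 0 0 0 0 0;0 0 0 0 0 0 0'>/dev/null; f;python3 -m jog '0 0 0 0 0 0 0;0 0 0 0 0 0 0;0 0 0 0 0 0 0'>/dev/null; f
```

```text
pos [ 0.4903 -0.0135  0.1336] shift F [ 0.1   0.85 -1.45] T 
pos [ 0.4903 -0.0135  0.1286] shift F [0.31 0.7  1.71] T 
pos [ 0.4903 -0.0135  0.1286] shift F [0.36 0.38 1.24] T 
pos [ 0.4902 -0.0135  0.1284] shift F [ 0.05 -0.37  1.46] T 
pos [ 0.4902 -0.0135  0.1284] shift F [-0.29 -0.38  1.41] T 
pos [ 0.4902 -0.0135  0.1284] shift F [1.05 0.45 1.04] T
```

```bash
python3 -m jog '0 0 0 -0.005 0 0 0;0 0 0 -0.015 0 0 0;0 0 0 -0.035 0 0 0;0 0 0 -0.03 0 0 0;0 0 0 -0.01 0 0 0;0 0 0 0 0 0 0'>/dev/null
python3 - <<'E'
from h import *
go([.4645,-.3268,.222],-52.5)
E
```

```text
t 21.0 pos [ 0.4899 -0.0135  0.2235] shift mm [-210.7  233.3    1.5] y-ang -52.5 tilt [ 0.0003 -0.    ] q1,q6 deg [-6.5 46. ] F [-0.07  0.04 -1.14] T [-0.016 -0.018  0.024] w 0.023
turn -0.0
```

```bash
python3 -m jog '0 -0.0135 0.015 0 0 0 0;0 -0.025 0.0277 0 0 0 0;0 -0.03 0.0332 0 0 0 0;0 -0.03 0.0332 0 0 0 0;0 -0.03 0.0332 0 0 0 0;0 -0.03 0.0332 0 0 0 0;0 -0.027 0.03 0 0 0 0;0 -0.016 0.0177 0 0 0 0;0 -0.0092 0.0101 0.0015 0 0 0;0 0 0 0 0 0 0;0 0 0 0 0 0 0;0 0 0 0 0 0 0'>/dev/null
python3 - <<'E'
from h import *
go([.4645,-.3268,.155],-52.5)
E
```

```text
t 22.5 pos [ 0.4649 -0.3256  0.2221] shift mm [-1.   0.7 67.1] y-ang -52.5 tilt [0.     0.0004] q1,q6 deg [-39.3  13.2] F [-0.67 -0.08 -0.19] T [ 0.001 -0.009 -0.017] w 0.023
turn 0.0
```

```bash
python3 -m jog '0 -0.001 0.0007 0.03 0 0 0;0 0 0 0.025 0 0 0;0 0 0 0.012 0 0 0;0 0 0 0 0 0 0;0 0 0 0 0 0 0'>/dev/null
python3 - <<'E'
from h import *
go([.4645,-.3268,.1004],-52.5)
a=grab('side')
cv2.imwrite('pics/side3.png',cv2.resize(a['pixels'][220:340,240:360],(600,600),interpolation=cv2.INTER_CUBIC))
E
```

```text
t 23.12 pos [ 0.4651 -0.3284  0.1559] shift mm [ 0.4 -1.7 55.5] y-ang -52.5 tilt [ 0.0014 -0.0012] q1,q6 deg [-39.5  13.1] F [ 0.05 -0.22 -0.56] T [ 0.04   0.025 -0.048] w 0.0231
turn -0.0
```

View pics/side3.png

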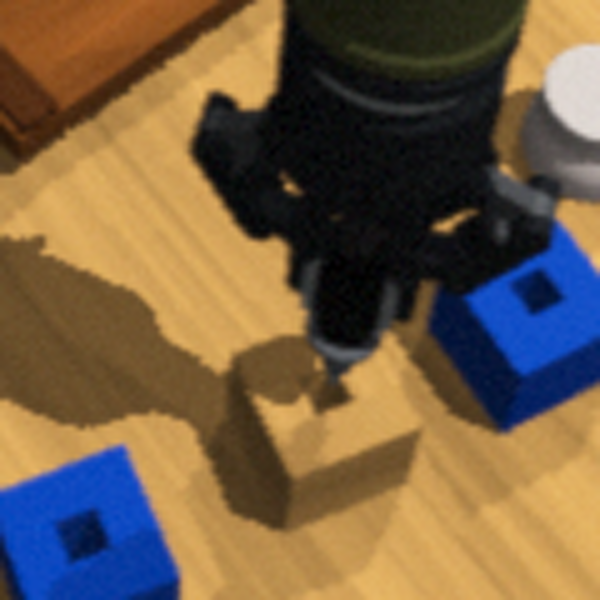

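The tip (crop 337,375) points at the well (333,395). I'll let it settle and re-read before lowering.

```bash
cat > s.py <<'E'
from h import *
go([.4645,-.3268,.1004],-52.5)
E
python3 -m jog '0 0 0 0 0 0 0;0 0 0 0 0 0 0;0 0 0 0 0 0 0'>/dev/null; python3 s.py; python3 -m jog '0 0 0 0 0 0 0'>/dev/null; python3 s.py
```

```text
t 23.55 pos [ 0.4644 -0.3281  0.1551] shift mm [ 0.9 -1.  54.7] y-ang -52.5 tilt [ 0.0003 -0.0003] q1,q6 deg [-39.5  13.1] F [ 0.09  0.12 -0.66] T [-0.006 -0.026 -0.003] w 0.0224
turn -0.0
t 23.68 pos [ 0.4644 -0.328   0.155 ] shift mm [ 0.8 -0.9 54.6] y-ang -52.5 tilt [ 0.0001 -0.0001] q1,q6 deg [-39.5  13. ] F [ 0.46  0.87 -0.9 ] T [0.007 0.001 0.027] w 0.0231
turn -0.0
```

Lower in 8 mm steps with checks.

```bash
python3 -m jog '0 0.0008 -0.0009 0.004 0 0 0;0 0 0 0.008 0 0 0;0 0 0 0.008 0 0 0;0 0 0 0 0 0 0'>/dev/null; python3 s.py; python3 -m jog '0 0 0 0.005 0 0 0;0 0 0 0.005 0 0 0;0 0 0 0.005 0 0 0;0 0 0 0 0 0 0'>/dev/null; python3 s.py
```

```text
t 24.18 pos [ 0.4638 -0.3263  0.1337] shift mm [ 0.3  0.9 33.3] y-ang -52.5 tilt [-0.0019  0.0015] q1,q6 deg [-39.4  13.1] F [ 0.47  0.57 -1.7 ] T [ 0.041  0.02  -0.046] w 0.0228
turn -0.0
t 24.68 pos [ 0.4641 -0.3266  0.1194] shift mm [ 0.2  0.4 19. ] y-ang -52.5 tilt [-0.0009  0.0007] q1,q6 deg [-39.4  13.2] F [-0.05  0.71 -2.05] T [ 0.054  0.04  -0.023] w 0.023
turn -0.0
```

```bash
python3 -m jog '0 0 0 0.005 0 0 0;0 0 0 0.005 0 0 0;0 0 0 0.004 0 0 0;0 0 0 0 0 0 0'>/dev/null; python3 s.py; python3 -m jog '0 0 0 0.002 0 0 0;0 0 0 0.0015 0 0 0;0 0 0 0 0 0 0;0 0 0 0 0 0 0'>/dev/null; python3 s.py
```

```text
t 25.18 pos [ 0.4642 -0.3266  0.1054] shift mm [0.1 0.4 5. ] y-ang -52.5 tilt [-0.0008  0.0006] q1,q6 deg [-39.4  13.1] F [ 0.15  0.66 -1.35] T [ 0.011 -0.019  0.044] w 0.023
turn -0.0
t 25.68 pos [ 0.4645 -0.3268  0.1025] shift mm [ 0.  -0.   2.1] y-ang -52.5 tilt [ 0.0001 -0.0001] q1,q6 deg [-39.4  13.2] F [-0.44 -0.93 -0.89] T [0.012 0.026 0.033] w 0.0231
turn -0.0
```

```bash
python3 -m jog '0 0 0 0.0015 0 0 0;0 0 0 0.001 0 0 0;0 0 0 0 0 0 0;0 0 0 0 0 0 0'>/dev/null; python3 s.py; python3 -m jog '0.05 0 0 0 0 0 0;0.05 0 0 0 0 0 0;0.06 0 0 0 0 0 0;0.06 0 0 0 0 0 0'>/dev/null; python3 s.py; python3 -m jog '0.06 0 0 -0.01 0 0 0;0.06 0 0 -0.03 0 0 0;0.06 0 0 -0.05 0 0 0;0.06 0 0 -0.05 0 0 0;0.06 0 0 0 0 0 0'>/dev/null; python3 s.py
```

```text
t 26.18 pos [ 0.4645 -0.3269  0.1005] shift mm [ 0.  -0.1  0.1] y-ang -52.5 tilt [ 0.0004 -0.0004] q1,q6 deg [-39.4  13.2] F [-1.04  1.78  5.49] T [0.164 0.176 0.006] w 0.0223
turn -0.0
t 26.68 pos [ 0.4645 -0.3268  0.0998] shift mm [ 0.   0.  -0.6] y-ang -52.5 tilt [-0.0001  0.0001] q1,q6 deg [-39.4  13.2] F [-0.75 -0.16  0.78] T [ 0.025 -0.007 -0.009] w 0.0597
turn -0.0
t 27.3 pos [ 0.467  -0.3288  0.2456] shift mm [ -1.1  -4.7 145.2] y-ang -52.5 tilt [ 0.0087 -0.0072] q1,q6 deg [-39.4  13.1] F [ 0.29 -0.44 -0.35] T [-0.071  0.005  0.017] w 0.0605
turn -0.0
```

```bash
python3 -m jog '0.06 0.03 -0.04 0 0 0 0;0.06 0.03 -0.04 0 0 0 0;0.06 0.03 -0.04 0 0 0 0;0.06 0 0 0 0 0 0;0.06 0 0 0 0 0 0;0.06 0 0 0 0 0 0'>/dev/null
python3 - <<'E'
from h import *
a=grab('top');grab('side'); b=load('side')
P=cloud(a);Z=P[...,2]
def rep(n,m,lo,hi):
    q=P[m]; q=q[(q[:,2]>lo)&(q[:,2]<hi)]; r=cv2.minAreaRect((q[:,:2]*1000).astype(np.float32)); print(n,len(q),np.round(r[0],1),np.round(r[1],1),round(r[2],1),np.median(q[:,2]).round(4))
sl=lambda x0,y0,x1,y1:(slice(int(y0*.64),int(y1*.64)),slice(int(x0*.64),int(x1*.64)))
rep('htop',sl(545,360,615,430),.12,.2); rep('knob',sl(175,320,230,385),.1,.115)
rep('dropper',sl(265,170,305,215),.02,.2);rep('jar',sl(530,240,585,295),.03,.2)
c1=a['pixels'][100:300,90:420]; cv2.imwrite('pics/fin.png',cv2.resize(c1,(792,480),interpolation=cv2.INTER_CUBIC))
E
```

```text
Traceback (most recent call last):
IndexError: boolean index did not match indexed array along axis 1; size of axis is 45 but size of corresponding boolean axis is 3
```

Run:
```python
from h import *
a=load('top')
P=cloud(a)
def rep(n,x0,y0,x1,y1,lo,hi):
    q=P[int(y0*.64):int(y1*.64),int(x0*.64):int(x1*.64)].reshape(-1,3); q=q[(q[:,2]>lo)&(q[:,2]<hi)]; r=cv2.minAreaRect((q[:,:2]*1000).astype(np.float32)); print(n,len(q),np.round(r[0],1),np.round(r[1],1),round(r[2],1),np.median(q[:,2]).round(4))
rep('htop',545,360,615,430,.12,.2); rep('knob',175,320,230,385,.1,.115)
rep('dropper',265,170,305,215,.02,.2);rep('jar',530,240,585,295,.03,.2)
c1=a['pixels'][100:300,90:420]; cv2.imwrite('pics/fin.png',cv2.resize(c1,(792,480),interpolation=cv2.INTER_CUBIC))
go([0,0,0])
```

```text
htop 45 [ 459.8 -324.3] [18.6 12.5] 80.6 0.1261
knob 127 [477.1 284.6] [14.7 45.5] 66.3 0.1077
dropper 185 [758.4 186.3] [25.3 32.6] 25.6 0.0586
jar 0 [0. 0.] [0. 0.] 0.0 nan
t 28.15 pos [ 0.463  -0.1779  0.2397] shift mm [-259.9 -422.5  239.8] y-ang -52.6 tilt [-0.0001 -0.0002] q1,q6 deg [-25.9  26.7] F [0.87 0.35 0.64] T [-0.023  0.002  0.021] w 0.0598
  return _methods._mean(a, axis=axis, dtype=dtype,
  ret = ret.dtype.type(ret / rcount)
```

View pics/fin.png

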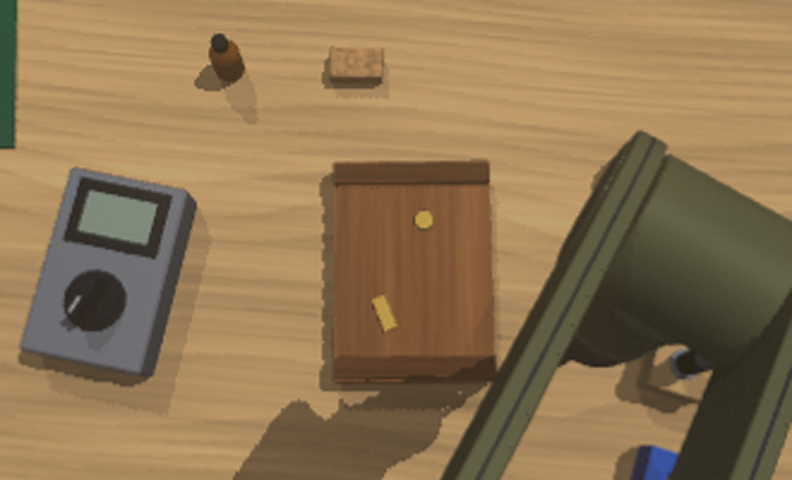

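The final view shows the knob on click four (crop 95,300), the probe hung in the wooden stand at (690,362) with its top at the original 126 mm, and the bottle and cork where they were. The arm hides the jar here, but nothing came near it.

```bash
python3 -c "
from workcell import *
print(job_done())"
```

```text
the job is handed in; nothing more can be done
None
```

I handed the job in at about 28 s. The knob went back to its felt stop, then four clicks clockwise. I pressed the round stud and then the oblong stud at about 2.5–3 N for just over a second each. The probe is back in its stand, and the bottle and cork have not moved; the arm hid the jar in the last picture, but the robot never went near it.

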